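# Seat a culture dish in the stage recess and close the keeper

### The job

Without lifting it, slide the closed culture dish that stands on the stage plate of the white light base into the plate's round recess, so that it drops fully home and lies level. The stage has been locked off centre, so feel for the recess, gently: the dish is thin plastic and must not be gripped, pressed or rammed hard against the stage, or tipped up. Then swing the keeper arm across the seated dish until it reaches its stop, so that the dish cannot ride out, and leave the things round about where they are.

Things in the scene. Friction and masses are not known exactly. Their poses are not given: they have to be found in the camera images.
- stage_top (a point): Middle of the white light base (186 mm along x, 270 along y) at the height of the upper face of its dark steel stage plate (138 x 226 mm), 60 mm above the worktop. x points to the keeper pillar's side, y along the plate, z up. The plate sits on crossed slides that were locked with it off centre by up to 7 mm along x and up to 7 mm along y (not measured); it does not give.
- recess_mid (a point): Where the recess's middle would be were the stage centred: 48 mm towards -y from stage_top, at the height of the plate's face. The true recess lies up to 7 mm off along the stage's x and up to 7 mm along its y: a flat round pocket 63 mm across, 4 mm deep, with a white opal window in its floor. A dish let go within 9 mm of its middle dips an edge into it and leans that way.
- dish_centre (a point): Centre (half-way up) of the closed culture dish standing on the +y half of the stage plate: clear round plastic, yellow filling, 60 mm across, 15 mm high, about 30 g; z is its own axis. On the plate this point is 7.5 mm above the plate's face; seated, 3.5 mm above it, the lid then 11 mm above the plate. Jaws closed hard on it drive it down on the plate: grip it lightly.
- keeper (a joint): Angle of the keeper arm about its upright pivot: 0 = parked along +y of the stage, growing anticlockwise seen from above, across the recess, to the stop at 1.62 (about -x of the stage). It stays where left; about 1 N at the pin turns it. Flat bar, 76 mm from pivot to pin, 12 wide, 5 thick, underside 13 mm above the plate: clears a seated dish by 2 mm, is blocked by an unseated one.
- keeper_pin (a point): On the upright black round pin at the free end of the keeper arm: 10 mm across, standing 29 mm above the arm's upper face; this point on its axis is 19 mm above that face and 37 mm above the stage plate. Pinch or push it here.
- keeper_pivot (a point): Pivot of the keeper arm, on its axis at the arm's underside, 13 mm above the stage plate; from stage_top 84 mm towards x and 48 mm towards -y. Pillar and hub are at most 24 mm across and rise 25 mm above the plate.
- beaker: Clear 50 ml beaker, 48 mm across and 57 mm high, empty, standing on the worktop to the right of the light base; origin at the middle of its underside. A bystander. Beyond the bystanders, right of the light base, stands a fixed clear water-bath tank 190 mm high: pass above it.
- bottle: Media bottle with a screw cap, 56 mm across and 107 mm high, on the worktop to the right of the beaker; origin at the middle of its underside. A bystander.
- spare_dish: Lower of a stack of two closed culture dishes, each 60 mm across and 15 mm high, on the worktop to the right of the bottle; origin at the middle of its underside. A bystander.
Not all that is in view belongs to the job. What is shaped like the part that bears dish_centre but green or pink is not meant.

How it is judged:
On the way:
1. the dish lies level and fully home in the recess (z of dish_centre in the frame of stage_top below 0.005 m and angle between dish_centre's own z axis and vertical below 0.035 rad and horizontal distance between dish_centre and recess_mid below 0.018 m), for 0.3 s.
At the end, for the whole second after the job is handed in: The dish is at rest, level within 2 degrees and down in the recess (its centre less than 5 mm above the plate's face, and within 18 mm of the recess's nominal middle), and the keeper arm is swung across it to more than 1.45 rad (all of step 1 and value of joint keeper above 1.45 rad and linear speed of dish below 0.01 m/s); the robot touches nothing.
It fails at once if the dish is pressed or rammed against the stage with more than 25 N (contact force between dish and stage above 25 N).
It fails at once if the dish is lifted more than 15 mm off the stage plate (z of dish_centre in the frame of stage_top above 0.0225 m).
It fails at once if the dish is tipped by more than 20 degrees (angle between dish_centre's own z axis and vertical above 0.35 rad).
It fails at once if a bystander (beaker, bottle, stack of dishes) is moved more than 20 mm (distance of any of beaker, bottle, spare_dish from where it was at the start of the episode above 0.02 m).
It also fails if it takes over 58 s, if anything falls off the work surface, if the arm or the gripper's body presses on something with over 40 N, if the wrist force passes 120 N, or if a joint passes its speed limit or range.

### The arm

A 6-joint arm with a two-finger parallel gripper is mounted at the origin on a cart in front of the work surface, level with it; the furniture and walls round the work are solid. World frame = base frame: x ahead of the robot, y to its left, z up, the work surface at z = 0. Lengths are in m, angles in rad, forces in N, time in s.
With the tool pointing down it reaches from about 0.35 to 0.775 m from the base axis. Payload 7.3 kg.
Tool frame: the origin (TCP) lies midway between the tips of the shut fingers; the grasp point (between the pads) lies 19 mm behind it (robot.grip_depth is the z of the grasp point in the tool frame, in m); z points along the fingers, y is the line along which they close (so a half turn about z gives the same grasp; the last joint's range is limited). The gripper opens to 92 mm and grips with 3 to 60 N. Pads are 19 mm wide; open, the fingers measure 130 mm over their backs; the gripper's body (75 mm by 190 mm) begins 47 mm behind the grasp point.
Start: joints at [-1.457, 0.342, 1.524, -0, 1.275, -0.146], TCP at [0.135, -0.507, 0.227] pointing down, gripper open.
Joint ranges: [-2.53, 2.53], [-0.77, 2.02], [0.04, 2.7], [-1, 4.14], [0.28, 2.66], [-3.11, 3.11]. Speed limits (rad/s): [2.57, 2.57, 3.14, 3.14, 3.14, 3.14].

### API

Orientations are given as [roll, pitch, yaw] about the fixed x, y, z axes, in that order (R = Rz(yaw) Ry(pitch) Rx(roll)).
In Python, from cell import robot, viewer gives the robot as it stands.
- The arm moves only by the tool step_arm, never from a script. Its argument "increments" is a list of rows, each an object with "delta_pos": the shift along the tool's x, y, z in cm, a list of three; "dr": the turn, a rotation vector about the tool's x, y, z in degrees, a list of three; "fingers": the closure, from -1 (fully open) to 1 (shut), so that 0 is half open. In form: [{"delta_pos": [tx, ty, tz], "dr": [wx, wy, wz], "fingers": fingers}, ...]. A call has exactly 5 rows; each row is the pose to reach, as a shift and turn from the pose commanded when the call began, along the tool's axes at that moment; what a row does not reach only later rows make up. A row lasts 1/8 s, in which the tool goes at most 62.5 mm and 10.7 degrees, less where a joint would pass 70% of its speed; a pose out of reach is approached as far as the arm can. A call with a gripper value outside its range is refused whole. The fingers move at their own pace and stop on an object; "newtons" is the grip in N (left out, the last holds). Time passes only in rows, so rows that repeat a pose let the fingers close, or fill a call up. It gives the time, the measured TCP pose, the force, the opening and the grip force at its end, in the units of the state.
- robot.observe(): the state, without advancing time (a new reading comes with each control period).
- viewer.read_camera(name): name is "side" or "top"; returns the picture (384x512x3 uint8, red, green, blue); there is no depth.
- viewer.camera_params(name): a dict with "K" (3x3 intrinsics, pixels), "T" (4x4, takes a point from camera to world coordinates). Camera axes: x right, y down, z forward; pixel columns grow to the right and rows downward; lengths in m; the calibration is good to about 2 mm. A picture is of the moment at which its call begins. camera_params takes no time and is no camera call.
- robot.hand_in(): hands the job in; it is judged then, once.
The state is a dict: "time": time; "qpos": joint angles; "qvel": joint speeds; "joint_efforts": joint torques, N m; "tool_pos": TCP position; "tool_rot": TCP orientation; "contact_force": force on the tool from outside, world axes, zero at the start; "torque": the same for the moment, N m; "opening": finger opening in m; "grip_force": force on a finger pad.
Only numpy, scipy, OpenCV 4.12 (cv2) and the standard library are available. Lean on these libraries where they do the work, as an engineer would, in place of code of your own. Each camera call takes 0.05 s, during which the arm holds its last target. There are 200 camera calls.

## Working session

There is one attempt and no reset: what is moved stays moved. The work goes in short steps, Python scripts to look and compute and a tool call to move; the robot and the scene stay as the last step left them, time stands still between calls to the robot, and variables do not carry over. Pictures are saved under pics/ and viewed, at most 10 in all, crops included, and the job is handed in when it is done.

Besides the shell and the picture viewer there is one more tool, called by a JSON object that holds its "op" and its "data". step_arm: Moves the arm, as the interface text tells. Its arguments: {"type":"object","properties":{"increments":{"type":"array"},"newtons":{"type":"number"}},"required":["increments"]}

```bash
ls; mkdir -p pics; python3 - <<'E'
from cell import robot, viewer
import cv2,numpy as np
for n in("top","side"):
    im=viewer.read_camera(n); cv2.imwrite(f"pics/{n}0.png",im[:,:,::-1]); p=viewer.camera_params(n); print(n,np.round(p["K"],1).tolist(),np.round(p["T"],3).tolist())
print(robot.observe())
E
```

```text
pics
top [[409.5, 0.0, 256.8], [0.0, 409.5, 200.1], [0.0, 0.0, 1.0]] [[0.037, -0.973, 0.227, 0.294], [-0.999, -0.037, 0.006, 0.065], [0.003, -0.227, -0.974, 1.267], [0.0, 0.0, 0.0, 1.0]]
side [[353.6, 0.0, 254.5], [0.0, 353.6, 198.9], [0.0, 0.0, 1.0]] [[0.981, -0.077, 0.18, 0.391], [-0.196, -0.386, 0.901, -0.817], [0.001, -0.919, -0.394, 0.484], [0.0, 0.0, 0.0, 1.0]]
{'time': 0.1, 'qpos': array([-1.45700145e+00,  3.42640829e-01,  1.52488969e+00,  1.45328910e-05,
        1.27541032e+00, -1.45987294e-01]), 'qvel': array([-2.05170850e-04, -3.46517133e-04, -3.70280548e-03, -9.62740539e-04,
        1.09383480e-03, -1.03149413e-05]), 'joint_efforts': array([ 9.60224606e-04, -4.32003200e+01, -2.44694102e+01,  7.17705977e-02,
        5.26014436e-02, -4.18698096e-05]), 'tool_pos': array([ 0.13484874, -0.50702287,  0.22613191]), 'tool_rot': array([-3.14026083e+00, -2.09869048e-04,  2.59777790e-01]), 'contact_force': array([ 0.13207834, -0.4137943 ,  0.68466431]), 'torque': array([ 0.01614873,  0.00232026, -0.00850525]), 'grip_force': 0.0, 'opening': 0.09154007547310664}
```

View pics/top0.png

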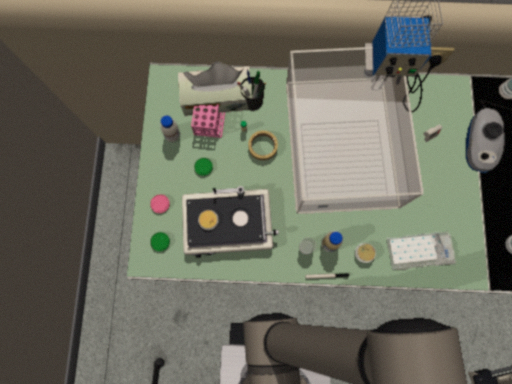

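View pics/side0.png

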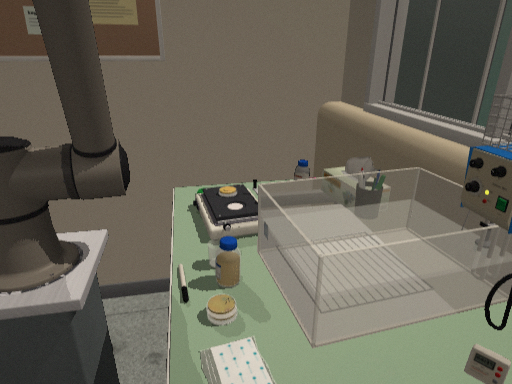

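The top view shows the light base around (228,222), with the yellow dish at (208,220) and the white recess window at (241,218). The keeper looks to be along the upper edge at about (216–240,190). Dish-shaped candidates are yellow (208,220) on the plate, green (204,167) and (160,242), pink (160,204), and the yellow stack (366,253) on the worktop. Only the one at (208,220) is yellow and stands on the stage plate. I'll confirm it in one enlarged crop and measure.

```bash
cat > h.py <<'E'
import numpy as np, cv2
from cell import robot, viewer
def ray(n,u,v,z):
    p=viewer.camera_params(n);K=np.array(p["K"]);T=np.array(p["T"])
    d=T[:3,:3]@np.linalg.inv(K)@[u,v,1.];return (T[:3,3]+d*(z-T[2,3])/d[2])
def proj(n,P):
    p=viewer.camera_params(n);K=np.array(p["K"]);T=np.array(p["T"])
    q=K@(T[:3,:3].T@(np.array(P)-T[:3,3]));return q[:2]/q[2]
def blobs(mask,amin=20):
    n,l,s,c=cv2.connectedComponentsWithStats(mask.astype(np.uint8));return [(s[i].tolist(),c[i].round(1).tolist()) for i in range(1,n) if s[i,4]>=amin]
E
python3 - <<'E'
from h import *
im=cv2.imread("pics/top0.png")
c=im[180:265,172:288]; cv2.imwrite("pics/c0.png",cv2.resize(c,None,fx=6,fy=6,interpolation=cv2.INTER_CUBIC))
hsv=cv2.cvtColor(im,cv2.COLOR_BGR2HSV);roi=np.zeros(im.shape[:2],bool);roi[180:265,172:288]=1
yel=roi&(hsv[...,0]>10)&(hsv[...,0]<32)&(hsv[...,1]>110)&(hsv[...,2]>120)
for s,k in blobs(yel): print("yel",s,k,ray("top",*k,.070))
wh=roi&(hsv[...,1]<40)&(hsv[...,2]>190)
for s,k in blobs(wh): print("wh",s,k,ray("top",*k,.056))
dk=roi&(hsv[...,2]<75)
for s,k in blobs(dk,5): print("dk",s,k)
m=cv2.morphologyEx((dk).astype(np.uint8),cv2.MORPH_OPEN,np.ones((5,5)))
cs=max(cv2.findContours(m,0,2)[0],key=cv2.contourArea);r=cv2.minAreaRect(cs);print("plate",r)
B=cv2.boxPoints(r);W=np.array([ray("top",*b,.06) for b in B]);print(W.round(4),W.mean(0),[np.linalg.norm(W[i]-W[i-1]).round(4) for i in range(4)])
E
```

```text
yel [199, 210, 18, 18, 234] [207.6, 218.9] [0.50960518 0.21606357 0.07      ]
wh [246, 190, 22, 17, 91] [260.1, 194.0] [0.59515209 0.06297507 0.056     ]
wh [183, 192, 53, 60, 271] [196.2, 208.1] [0.54392316 0.25439466 0.056     ]
wh [234, 212, 13, 13, 143] [240.1, 218.0] [0.51857452 0.12040892 0.056     ]
wh [252, 237, 19, 11, 57] [265.3, 243.4] [0.44495938 0.04219645 0.056     ]
dk [213, 189, 3, 3, 6] [214.2, 190.0]
dk [187, 193, 77, 54, 2851] [225.0, 221.3]
dk [274, 230, 2, 5, 7] [274.3, 232.4]
dk [194, 253, 18, 6, 49] [201.5, 254.9]
plate ((223.79859924316406, 219.8151092529297), (49.2117919921875, 74.11685180664062), 85.71085357666016)
[[0.5729 0.2899 0.06  ]
 [0.5987 0.0668 0.06  ]
 [0.4495 0.0504 0.06  ]
 [0.4249 0.2676 0.06  ]] [0.51151322 0.1686518  0.06      ] [np.float64(0.1496), np.float64(0.2246), np.float64(0.15), np.float64(0.2185)]
```

View pics/c0.png

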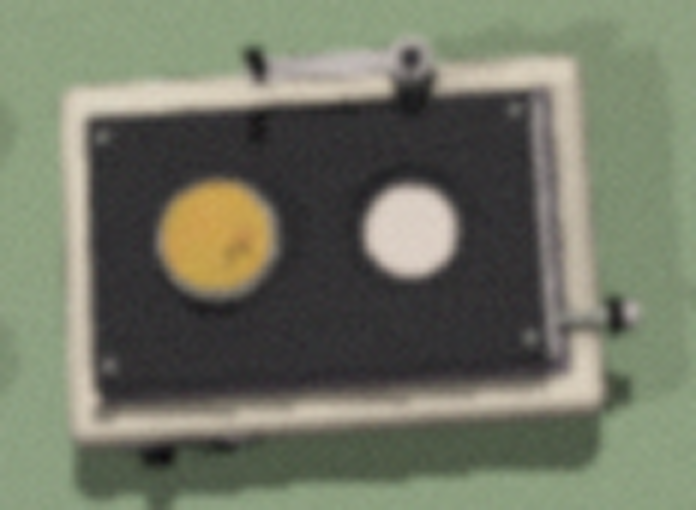

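The crop confirms that (207.6,219) is the clear dish with yellow filling on the dark plate. The window is at (240,218), the hub at about (240.3,188.5) and the pin top at about (214.5,190.3). Next I'll cross-check with the side view and work out the travel.

```bash
cat >> h.py <<'E'
from scipy.spatial.transform import Rotation as Ro
def inc(targets,yaw=None,base=None):
    o=robot.observe();p=np.array(o["tool_pos"]);R=Ro.from_euler("xyz",o["tool_rot"])
    if base is not None:p=np.array(base)
    for t in targets:print("d",(R.inv().apply(np.array(t)-p)*100).round(2))
    if yaw is not None:print("dr",np.degrees((R.inv()*Ro.from_euler("xyz",[np.pi,0,yaw])).as_rotvec()).round(2))
E
python3 - <<'E'
from h import *
im=cv2.imread("pics/side0.png");hsv=cv2.cvtColor(im,cv2.COLOR_BGR2HSV);roi=np.zeros(im.shape[:2],bool);roi[175:235,190:270]=1
for s,k in blobs(roi&(hsv[...,0]>10)&(hsv[...,0]<32)&(hsv[...,1]>90)&(hsv[...,2]>100),10): print("yel",s,k,ray("side",*k,.070))
for s,k in blobs(roi&(hsv[...,1]<50)&(hsv[...,2]>170),10): print("wh",s,k,ray("side",*k,.056))
print("hub",ray("top",240.3,188.5,.085),"pin",ray("top",214.5,190.3,.107))
for u,v in((182.8,195),(268,190),(272.3,247.5),(184.8,253.3)): print(ray("top",u,v,.045))
print("tank",ray("top",298,210,.19))
inc([(.2,-.44,.32),(.26,-.40,.32),(.31,-.36,.32),(.36,-.31,.32),(.4,-.26,.32)],.114)
E
```

```text
yel [220, 186, 16, 8, 103] [227.6, 189.4] [0.51161369 0.22240216 0.07      ]
wh [259, 184, 11, 13, 17] [264.2, 189.8] [0.63265985 0.23071132 0.056     ]
wh [247, 188, 11, 13, 24] [251.9, 193.6] [0.58700385 0.20643517 0.056     ]
wh [197, 194, 26, 37, 142] [208.7, 217.3] [0.43848554 0.06167265 0.056     ]
wh [228, 203, 15, 6, 74] [234.8, 205.6] [0.52001872 0.12497335 0.056     ]
wh [231, 221, 27, 7, 90] [244.4, 224.2] [0.52743989 0.00203019 0.056     ]
hub [0.60258641 0.12265762 0.085     ] pin [0.58853053 0.19672327 0.107     ]
[0.58568427 0.30015741 0.045     ]
[0.61151173 0.03907579 0.045     ]
[0.4348651  0.02071178 0.045     ]
[0.40781338 0.28022683 0.045     ]
tank [ 0.52143217 -0.04016265  0.19      ]
d [ 8.02 -4.82 -9.38]
d [14.85 -7.14 -9.37]
d [20.71 -9.72 -9.37]
d [ 26.82 -13.27  -9.36]
d [ 31.97 -17.08  -9.36]
dr [-0.08 -0.01  8.35]
```

{"op": "step_arm", "data": {"increments": [{"delta_pos": [5,-3,-6],"dr": [0,0,0],"fingers": -1},{"delta_pos": [10,-5.5,-9],"dr": [0,0,2],"fingers": -1},{"delta_pos": [15,-8.5,-9.4],"dr": [0,0,4],"fingers": -1},{"delta_pos": [20,-11.5,-9.4],"dr": [0,0,6],"fingers": -1},{"delta_pos": [25,-14.5,-9.4],"dr": [0,0,8.35],"fingers": -1}], "newtons": 3}}

```text
time: 0.72
tool_pos: [0.3356, -0.3063, 0.3208]
tool_rot: [3.141, -0.0, 0.112]
contact_force: [0.6, 0.0, -0.1]
opening: 0.0918
grip_force: 0.0
```

```bash
python3 - <<'E'
from h import *
print(robot.observe()["tool_pos"],robot.observe()["tool_rot"])
inc([(.41,-.26,.32),(.51,.06,.32),(.51,.217,.32)],.114)
E
```

```text
[ 0.33562668 -0.30625185  0.32082852] [ 3.14113569e+00 -2.57152815e-04  1.12350840e-01]
d [ 7.91 -3.76  0.08]
d [ 21.43 -34.44   0.07]
d [ 23.19 -50.04   0.07]
dr [ 0.03 -0.01 -0.09]
```

{"op": "step_arm", "data": {"increments": [{"delta_pos": [5,-4,0],"dr": [0,0,0],"fingers": -1},{"delta_pos": [9,-9,0],"dr": [0,0,0],"fingers": -1},{"delta_pos": [13,-14,0],"dr": [0,0,0],"fingers": -1},{"delta_pos": [16,-20,0],"dr": [0,0,0],"fingers": -1},{"delta_pos": [19,-25,0],"dr": [0,0,0],"fingers": -1}]}}

```text
time: 1.35
tool_pos: [0.4933, -0.0402, 0.3204]
tool_rot: [3.142, 0.001, 0.114]
contact_force: [1.2, -0.4, -0.7]
opening: 0.092
grip_force: 0.0
```

{"op": "step_arm", "data": {"increments": [{"delta_pos": [1,-6,0],"dr": [0,0,0],"fingers": -1},{"delta_pos": [2,-12,0],"dr": [0,0,0],"fingers": -1},{"delta_pos": [3,-18,0],"dr": [0,0,0],"fingers": -1},{"delta_pos": [4.2,-24,4],"dr": [0,0,0],"fingers": -1},{"delta_pos": [4.2,-25,8],"dr": [0,0,0],"fingers": -1}]}}

```text
time: 1.98
tool_pos: [0.5063, 0.214, 0.24]
tool_rot: [-3.141, -0.002, 0.117]
contact_force: [-0.2, -0.7, -0.1]
opening: 0.092
grip_force: 0.0
```

```bash
python3 - <<'E'
from h import *
print(robot.observe()["tool_pos"],robot.observe()["tool_rot"])
inc([(.510,.217,.10),(.510,.217,.063)],.114)
im=viewer.read_camera("side");cv2.imwrite("pics/s1.png",im[:,:,::-1])
E
```

```text
[0.50634155 0.21397464 0.2400037 ] [-3.14086790e+00 -2.26727497e-03  1.17273990e-01]
d [ 0.37 -0.25 14.  ]
d [ 0.36 -0.24 17.7 ]
dr [-0.04 -0.13  0.19]
```

{"op": "step_arm", "data": {"increments": [{"delta_pos": [0,0,5],"dr": [0,0,0],"fingers": -1},{"delta_pos": [0,0,10],"dr": [0,0,0],"fingers": -1},{"delta_pos": [0,0,13],"dr": [0,0,0],"fingers": -1},{"delta_pos": [0,0,14],"dr": [0,0,0],"fingers": -1},{"delta_pos": [0,0,14],"dr": [0,0,0],"fingers": -1}]}}

```text
time: 2.65
tool_pos: [0.5066, 0.2106, 0.1011]
tool_rot: [3.141, 0.0, 0.114]
contact_force: [0.9, 0.4, 1.7]
opening: 0.0915
grip_force: 0.0
```

```bash
python3 - <<'E'
from h import *
print(robot.observe()["tool_pos"],robot.observe()["tool_rot"])
inc([(.510,.217,.10),(.510,.217,.064)],.114)
im=viewer.read_camera("side");cv2.imwrite("pics/s2.png",cv2.resize(im[140:260,150:310,::-1],None,fx=5,fy=5,interpolation=cv2.INTER_CUBIC))
E
```

```text
[0.50660609 0.21059179 0.10112884] [3.14146278e+00 1.10760171e-05 1.13602339e-01]
d [ 0.41 -0.6   0.11]
d [ 0.41 -0.6   3.71]
dr [ 0.01  0.   -0.02]
```

View pics/s2.png

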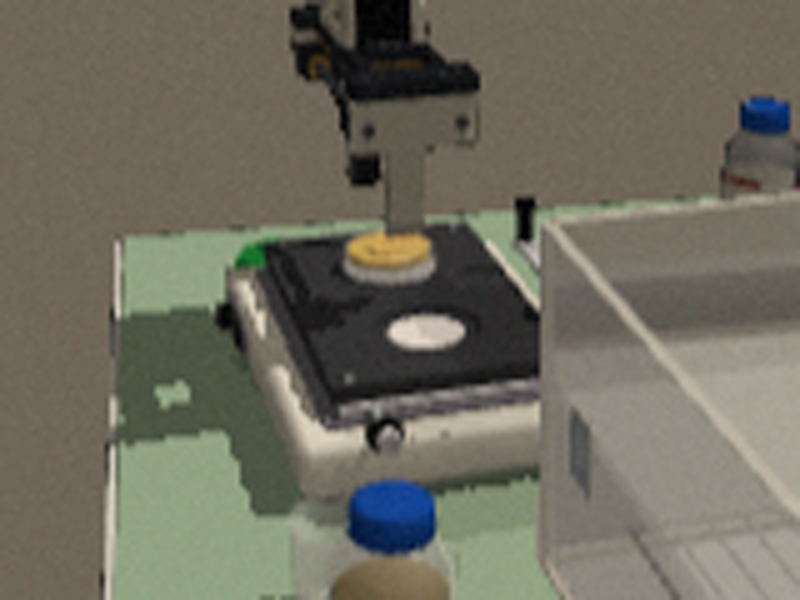

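The side crop shows the near finger at u≈405, with its tip at (405,232). The dish is at (388,255) and the window at (427,330). I'll check the lateral alignment by projection.

```bash
python3 - <<'E'
from h import *
o=robot.observe();p=o["tool_pos"];R=Ro.from_euler("xyz",o["tool_rot"])
f=lambda q:(q-[150,140])*5
for s in(.046,.065,-.046): print(s,f(proj("side",p+R.apply([0,s,0]))))
print("dish top est",f(proj("side",[.510,.217,.072])),f(proj("side",[.510,.222,.072])))
E
```

```text
0.046 [399.79622383 232.08858189]
0.065 [407.71536385 243.19793283]
-0.046 [364.72296531 182.88612599]
dish top est [386.4561049  247.33659536] [385.45587171 244.47809088]
```

{"op": "step_arm", "data": {"increments": [{"delta_pos": [0.45,-0.6,0.5],"dr": [0,0,0],"fingers": -1},{"delta_pos": [0.45,-0.6,1.5],"dr": [0,0,0],"fingers": -1},{"delta_pos": [0.45,-0.6,2.5],"dr": [0,0,0],"fingers": -1},{"delta_pos": [0.45,-0.6,3.3],"dr": [0,0,0],"fingers": -1},{"delta_pos": [0.45,-0.6,3.7],"dr": [0,0,0],"fingers": -1}]}}

```text
time: 3.32
tool_pos: [0.5096, 0.2172, 0.0628]
tool_rot: [3.141, 0.001, 0.114]
contact_force: [0.4, -1.0, 0.4]
opening: 0.0916
grip_force: 0.0
```

{"op": "step_arm", "data": {"increments": [{"delta_pos": [0,0,0],"dr": [0,0,0],"fingers": -0.7},{"delta_pos": [0,0,0],"dr": [0,0,0],"fingers": -0.5},{"delta_pos": [0,0,0],"dr": [0,0,0],"fingers": -0.4},{"delta_pos": [0,0,0],"dr": [0,0,0],"fingers": -0.36},{"delta_pos": [0,0,0],"dr": [0,0,0],"fingers": -0.36}]}}

```text
time: 3.95
tool_pos: [0.5101, 0.2173, 0.0638]
tool_rot: [3.141, -0.0, 0.114]
contact_force: [-0.3, -0.6, 0.0]
opening: 0.0627
grip_force: 0.2
```

{"op": "step_arm", "data": {"increments": [{"delta_pos": [0,0,0],"dr": [0,0,0],"fingers": -0.25},{"delta_pos": [0,0,0],"dr": [0,0,0],"fingers": -0.25},{"delta_pos": [0,0.3,0],"dr": [0,0,0],"fingers": -0.25},{"delta_pos": [0,1,0],"dr": [0,0,0],"fingers": -0.25},{"delta_pos": [-0.05,2,0],"dr": [0,0,0],"fingers": -0.25}], "newtons": 3}}

```text
time: 4.58
tool_pos: [0.5119, 0.197, 0.0637]
tool_rot: [-3.142, -0.0, 0.114]
contact_force: [-0.1, 1.1, 1.0]
opening: 0.0597
grip_force: 3.0
```

{"op": "step_arm", "data": {"increments": [{"delta_pos": [-0.05,1.2,0],"dr": [0,0,0],"fingers": -0.25},{"delta_pos": [-0.05,2.4,0],"dr": [0,0,0],"fingers": -0.25},{"delta_pos": [-0.1,3.6,0],"dr": [0,0,0],"fingers": -0.25},{"delta_pos": [-0.1,4.8,0],"dr": [0,0,0],"fingers": -0.25},{"delta_pos": [-0.15,5.8,0],"dr": [0,0,0],"fingers": -0.25}]}}

```text
time: 5.2
tool_pos: [0.517, 0.1388, 0.0637]
tool_rot: [3.142, -0.0, 0.114]
contact_force: [-0.2, 1.8, 2.1]
opening: 0.0597
grip_force: 3.0
```

```bash
python3 - <<'E'
from h import *
o=robot.observe();print(o["tool_pos"],o["contact_force"])
p=o["tool_pos"];inc([(.5186,.1204,.064)])
im=viewer.read_camera("side");cv2.imwrite("pics/s3.png",cv2.resize(im[150:250,170:300,::-1],None,fx=6,fy=6,interpolation=cv2.INTER_CUBIC))
E
```

```text
[0.51704468 0.13878685 0.06368936] [-0.19833058  1.78852971  2.07943028]
d [-0.05  1.84 -0.03]
```

View pics/s3.png

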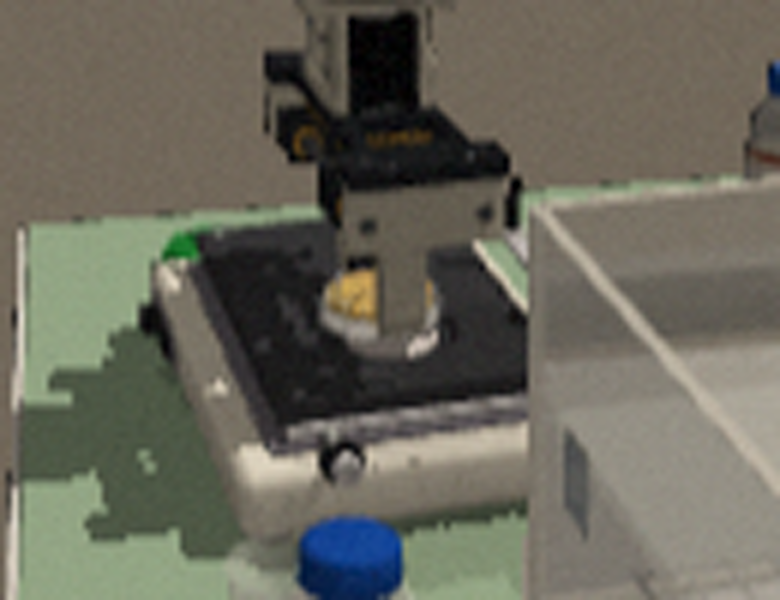

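The dish is held at (380,305), moved past the earlier spot and centred behind the finger at about (403,290). The window is just ahead of it. I'll carry on to short of the middle, loosen and feel.

{"op": "step_arm", "data": {"increments": [{"delta_pos": [0,0.6,0],"dr": [0,0,0],"fingers": -0.25},{"delta_pos": [0,1.2,0],"dr": [0,0,0],"fingers": -0.25},{"delta_pos": [-0.05,1.7,0],"dr": [0,0,0],"fingers": -0.25},{"delta_pos": [-0.05,1.75,0],"dr": [0,0,0],"fingers": -0.36},{"delta_pos": [-0.05,1.75,0],"dr": [0,0,0],"fingers": -0.38}]}}

```text
time: 5.88
tool_pos: [0.5182, 0.1221, 0.0634]
tool_rot: [3.141, 0.001, 0.114]
contact_force: [0.1, 0.3, -0.1]
opening: 0.063
grip_force: 0.0
```

{"op": "step_arm", "data": {"increments": [{"delta_pos": [0,0.1,0],"dr": [0,0,0],"fingers": -0.38},{"delta_pos": [0,0.2,0],"dr": [0,0,0],"fingers": -0.38},{"delta_pos": [0,0.3,0],"dr": [0,0,0],"fingers": -0.38},{"delta_pos": [0,0.3,0],"dr": [0,0,0],"fingers": -0.38},{"delta_pos": [0,0.3,0],"dr": [0,0,0],"fingers": -0.38}]}}

```text
time: 6.5
tool_pos: [0.5187, 0.1192, 0.0636]
tool_rot: [3.141, -0.0, 0.114]
contact_force: [-0.3, -0.2, -0.9]
opening: 0.063
grip_force: 0.0
```

```bash
python3 - <<'E'
from h import *
o=robot.observe();print(o["tool_pos"],o["contact_force"])
im=viewer.read_camera("side");cv2.imwrite("pics/s4.png",cv2.resize(im[170:230,190:270,::-1],None,fx=10,fy=10,interpolation=cv2.INTER_CUBIC))
E
```

```text
[0.51874645 0.1191942  0.06363705] [-0.29256018 -0.2081499  -0.90381581]
```

View pics/s4.png

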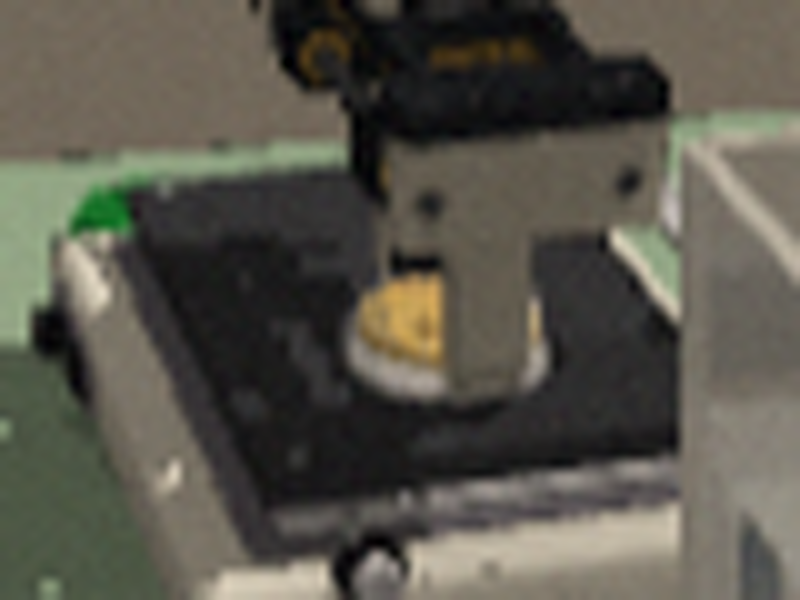

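The dish is centred around (447,335), and I can't tell from this whether it's down. I'll feel forward gently for the wall.

{"op": "step_arm", "data": {"increments": [{"delta_pos": [0,0.05,0],"dr": [0,0,0],"fingers": -0.38},{"delta_pos": [0,0.1,0],"dr": [0,0,0],"fingers": -0.38},{"delta_pos": [0,0.15,0],"dr": [0,0,0],"fingers": -0.38},{"delta_pos": [0,0.2,0],"dr": [0,0,0],"fingers": -0.38},{"delta_pos": [0,0.2,0],"dr": [0,0,0],"fingers": -0.38}]}}

```text
time: 7.18
tool_pos: [0.5191, 0.1172, 0.0637]
tool_rot: [3.142, -0.0, 0.114]
contact_force: [-0.2, 0.8, 0.6]
opening: 0.0635
grip_force: 0.3
```

{"op": "step_arm", "data": {"increments": [{"delta_pos": [0,0.05,0],"dr": [0,0,0],"fingers": -0.38},{"delta_pos": [0,0.1,0],"dr": [0,0,0],"fingers": -0.38},{"delta_pos": [0,0.15,0],"dr": [0,0,0],"fingers": -0.38},{"delta_pos": [0,0.15,0],"dr": [0,0,0],"fingers": -0.38},{"delta_pos": [0,0.15,0],"dr": [0,0,0],"fingers": -0.38}]}}

```text
time: 7.8
tool_pos: [0.5195, 0.1166, 0.0639]
tool_rot: [-3.14, -0.001, 0.114]
contact_force: [0.8, 6.5, 0.2]
opening: 0.0634
grip_force: 3.0
```

Firm wall contact at 6.5 N, with the dish middle at y≈0.1185. That's where a seated dish (1.5 mm play) should stop. I'll back off, open, rise and look.

{"op": "step_arm", "data": {"increments": [{"delta_pos": [0,-0.2,0],"dr": [0,0,0],"fingers": -0.5},{"delta_pos": [0,-0.3,0],"dr": [0,0,0],"fingers": -0.8},{"delta_pos": [0,-0.3,0],"dr": [0,0,0],"fingers": -1},{"delta_pos": [0,-0.3,-3],"dr": [0,0,0],"fingers": -1},{"delta_pos": [0,-0.3,-8],"dr": [0,0,0],"fingers": -1}]}}

```text
time: 8.43
tool_pos: [0.5175, 0.1183, 0.143]
tool_rot: [3.141, 0.005, 0.114]
contact_force: [0.8, 0.3, -0.6]
opening: 0.0921
grip_force: 0.0
```

{"op": "step_arm", "data": {"increments": [{"delta_pos": [0,-6,-4],"dr": [0,0,0],"fingers": -1},{"delta_pos": [0,-12,-4],"dr": [0,0,0],"fingers": -1},{"delta_pos": [0,-15,-4],"dr": [0,0,0],"fingers": -1},{"delta_pos": [0,-15,-4],"dr": [0,0,0],"fingers": -1},{"delta_pos": [0,-15,-4],"dr": [0,0,0],"fingers": -1}]}}

```text
time: 9.05
tool_pos: [0.5016, 0.2671, 0.1833]
tool_rot: [3.141, 0.001, 0.114]
contact_force: [-1.1, 0.7, -0.4]
opening: 0.092
grip_force: 0.0
```

```bash
python3 - <<'E'
from h import *
o=robot.observe();print(o["tool_pos"],o["contact_force"])
a=viewer.read_camera("side")[...,::-1];b=viewer.read_camera("top")[...,::-1]
hsv=cv2.cvtColor(b,cv2.COLOR_BGR2HSV);roi=np.zeros(b.shape[:2],bool);roi[180:265,172:288]=1
for s,k in blobs(roi&(hsv[...,0]>10)&(hsv[...,0]<32)&(hsv[...,1]>110)&(hsv[...,2]>120)): print("top",s,k,ray("top",*k,.066))
hsv=cv2.cvtColor(a,cv2.COLOR_BGR2HSV);roi[:]=0;roi[175:235,190:270]=1
for s,k in blobs(roi&(hsv[...,0]>10)&(hsv[...,0]<32)&(hsv[...,1]>90)&(hsv[...,2]>100)): print("side",s,k,ray("side",*k,.066))
f=lambda m,s:cv2.resize(m,None,fx=s,fy=s,interpolation=cv2.INTER_CUBIC)
cv2.imwrite("pics/s5.png",np.hstack([f(a[170:230,200:260],6.66),f(b[180:240,205:265],6.66)]))
E
```

```text
[0.50160878 0.26707095 0.18332248] [-1.12451296  0.66672661 -0.42793231]
top [232, 210, 17, 17, 232] [240.2, 217.7] [0.51763866 0.11969403 0.066     ]
side [226, 198, 18, 9, 128] [234.4, 202.5] [0.51906856 0.12509615 0.066     ]
```

View pics/s5.png

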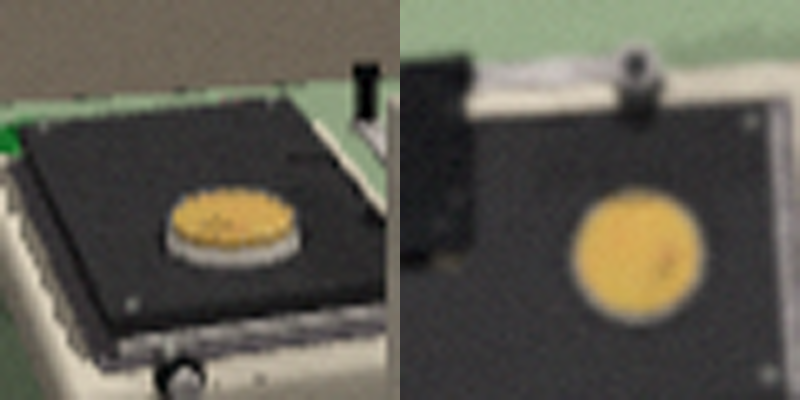

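Both views now put the dish (top 240.2,217.7; side 234.4,202.5) on the window's spot: (0.5176,0.1197) against (0.5186,0.1204). The side ray agrees only with the lowered fill height, so it's seated. Next I'll get the pin position from both views.

```bash
python3 - <<'E'
from h import *
im=cv2.imread("pics/top0.png");g=im.max(2)
ys,xs=np.where(g[184:198,208:222]<90);print("top pin px",xs.mean()+208,ys.mean()+184,len(xs),ray("top",xs.mean()+208,ys.mean()+184,.107))
im=cv2.imread("pics/side0.png");g=im.max(2)
m=np.zeros(g.shape,bool);m[174:194,248:262]=g[174:194,248:262]<70
for s,k in blobs(m,4): print("side",s,k,ray("side",k[0],s[1]+1,.107),ray("side",*k,.095))
inc([(.591,.197,.14),(.591,.197,.082)],.114)
E
```

```text
top pin px 214.0909090909091 189.72727272727272 11 [0.59021227 0.19802424 0.107     ]
side [253, 179, 4, 9, 26] [254.4, 182.5] [0.59216323 0.19172325 0.107     ] [0.59412855 0.20153598 0.095     ]
d [8.07 7.91 4.34]
d [ 8.07  7.9  10.14]
dr [ 0.03  0.03 -0.08]
```

{"op": "step_arm", "data": {"increments": [{"delta_pos": [4,4,0],"dr": [0,0,0],"fingers": 0.1},{"delta_pos": [8.2,7.8,2],"dr": [0,0,0],"fingers": 0.1},{"delta_pos": [8.2,7.8,4.3],"dr": [0,0,0],"fingers": 0.1},{"delta_pos": [8.2,7.8,4.3],"dr": [0,0,0],"fingers": 0.1},{"delta_pos": [8.2,7.8,4.3],"dr": [0,0,0],"fingers": 0.1}]}}

```text
time: 9.78
tool_pos: [0.5922, 0.1994, 0.1416]
tool_rot: [3.142, -0.001, 0.114]
contact_force: [-0.2, 0.3, -0.3]
opening: 0.0466
grip_force: 0.0
```

{"op": "step_arm", "data": {"increments": [{"delta_pos": [0,0,1.5],"dr": [0,0,0],"fingers": 0.1},{"delta_pos": [0,0,3],"dr": [0,0,0],"fingers": 0.1},{"delta_pos": [0,0,4.5],"dr": [0,0,0],"fingers": 0.1},{"delta_pos": [0,0,5.5],"dr": [0,0,0],"fingers": 0.1},{"delta_pos": [0,0,5.7],"dr": [0,0,0],"fingers": 0.1}]}}

```text
time: 10.4
tool_pos: [0.5916, 0.1995, 0.0825]
tool_rot: [3.141, 0.002, 0.114]
contact_force: [0.7, -0.5, -0.4]
opening: 0.0414
grip_force: 0.0
```

{"op": "step_arm", "data": {"increments": [{"delta_pos": [0,0,0],"dr": [0,0,0],"fingers": 0.4},{"delta_pos": [0,0,0],"dr": [0,0,0],"fingers": 0.7},{"delta_pos": [0,0,0],"dr": [0,0,0],"fingers": 1},{"delta_pos": [0,0,0],"dr": [0,0,0],"fingers": 1},{"delta_pos": [0,0,0],"dr": [0,0,0],"fingers": 1}], "newtons": 6}}

```text
time: 11.02
tool_pos: [0.5924, 0.1985, 0.084]
tool_rot: [3.14, -0.0, 0.114]
contact_force: [0.4, -5.5, 1.5]
opening: 0.0099
grip_force: 6.0
```

Pin pinched (9.9 mm opening). Now swing along the arc.

{"op": "step_arm", "data": {"increments": [{"delta_pos": [-0.76,0.1,0],"dr": [0,0,0],"fingers": 1},{"delta_pos": [-1.66,0.28,0],"dr": [0,0,0],"fingers": 1},{"delta_pos": [-2.53,0.53,0],"dr": [0,0,0],"fingers": 1},{"delta_pos": [-3.37,0.89,0],"dr": [0,0,0],"fingers": 1},{"delta_pos": [-4.16,1.34,0],"dr": [0,0,0],"fingers": 1}]}}

```text
time: 11.65
tool_pos: [0.5531, 0.1806, 0.084]
tool_rot: [3.14, -0.003, 0.114]
contact_force: [7.5, -5.8, -2.0]
opening: 0.0097
grip_force: 6.0
```

{"op": "step_arm", "data": {"increments": [{"delta_pos": [-0.65,0.65,0],"dr": [0,0,0],"fingers": 1},{"delta_pos": [-1.28,1.28,0],"dr": [0,0,0],"fingers": 1},{"delta_pos": [-1.84,1.98,0],"dr": [0,0,0],"fingers": 1},{"delta_pos": [-2.32,2.74,0],"dr": [0,0,0],"fingers": 1},{"delta_pos": [-2.72,3.56,0],"dr": [0,0,0],"fingers": 1}]}}

```text
time: 12.28
tool_pos: [0.5282, 0.1428, 0.0835]
tool_rot: [-3.141, 0.002, 0.114]
contact_force: [-1.7, 2.2, 2.6]
opening: 0.0099
grip_force: 6.0
```

{"op": "step_arm", "data": {"increments": [{"delta_pos": [-0.28,0.87,0],"dr": [0,0,0],"fingers": 1},{"delta_pos": [-0.46,1.76,0],"dr": [0,0,0],"fingers": 1},{"delta_pos": [-0.54,2.5,0],"dr": [0,0,0],"fingers": 1},{"delta_pos": [-0.54,2.9,0],"dr": [0,0,0],"fingers": 1},{"delta_pos": [-0.54,3.1,0],"dr": [0,0,0],"fingers": 1}]}}

```text
time: 12.9
tool_pos: [0.5275, 0.1113, 0.0834]
tool_rot: [3.141, 0.0, 0.114]
contact_force: [-0.9, 1.2, -0.2]
opening: 0.0096
grip_force: 6.0
```

{"op": "step_arm", "data": {"increments": [{"delta_pos": [0,0.1,0],"dr": [0,0,0],"fingers": 1},{"delta_pos": [0,0.2,0],"dr": [0,0,0],"fingers": 1},{"delta_pos": [0,0.3,0],"dr": [0,0,0],"fingers": 1},{"delta_pos": [0,0.35,0],"dr": [0,0,0],"fingers": 1},{"delta_pos": [0,0.35,0],"dr": [0,0,0],"fingers": 1}]}}

```text
time: 13.52
tool_pos: [0.5275, 0.1105, 0.0835]
tool_rot: [-3.138, 0.0, 0.114]
contact_force: [-0.9, 11.1, -1.1]
opening: 0.0103
grip_force: 6.0
```

Stop felt at 11 N, about 1.6 rad. I'll relax, open, retreat and look.

{"op": "step_arm", "data": {"increments": [{"delta_pos": [0,-0.25,0],"dr": [0,0,0],"fingers": 0.8},{"delta_pos": [0,-0.25,0],"dr": [0,0,0],"fingers": 0.5},{"delta_pos": [0,-0.25,0],"dr": [0,0,0],"fingers": 0.4},{"delta_pos": [0,-0.25,-3],"dr": [0,0,0],"fingers": 0.4},{"delta_pos": [0,-0.25,-8],"dr": [0,0,0],"fingers": 0.4}]}}

```text
time: 14.15
tool_pos: [0.5267, 0.1101, 0.1632]
tool_rot: [3.141, 0.004, 0.114]
contact_force: [-0.1, -0.2, 0.3]
opening: 0.0277
grip_force: 0.0
```

{"op": "step_arm", "data": {"increments": [{"delta_pos": [0,-6,-4],"dr": [0,0,0],"fingers": 0.4},{"delta_pos": [0,-12,-4],"dr": [0,0,0],"fingers": 0.4},{"delta_pos": [0,-15,-4],"dr": [0,0,0],"fingers": 0.4},{"delta_pos": [0,-15,-4],"dr": [0,0,0],"fingers": 0.4},{"delta_pos": [0,-15,-4],"dr": [0,0,0],"fingers": 0.4}]}}

```text
time: 14.78
tool_pos: [0.5106, 0.2589, 0.2035]
tool_rot: [3.141, 0.0, 0.114]
contact_force: [-0.5, 0.1, -0.1]
opening: 0.0274
grip_force: 0.0
```

```bash
python3 - <<'E'
from h import *
a=viewer.read_camera("side")[...,::-1];b=viewer.read_camera("top")[...,::-1]
f=lambda m,s:cv2.resize(m,None,fx=s,fy=s,interpolation=cv2.INTER_CUBIC)
cv2.imwrite("pics/s6.png",np.hstack([f(a[170:230,200:260],6.66),f(b[180:240,205:265],6.66)]))
E
```

```text
(no output)
```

View pics/s6.png

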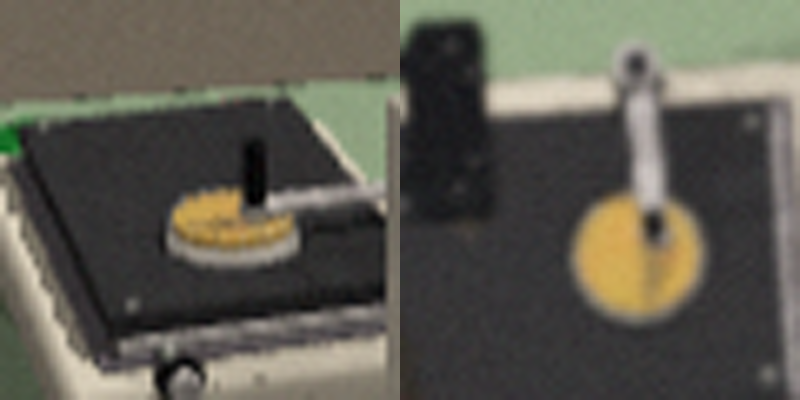

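The keeper bar lies across the dish in both views: the pin is at (255,175) on the left and (655,228) on the right. The dish hasn't moved from (637,257) and is level, and the gripper is clear.

```bash
python3 -c "
from cell import robot
print(robot.hand_in())"
```

```text
the job is handed in; nothing more can be done
None
```

The job is handed in: the dish looks seated and level in the recess in both camera views, the keeper arm is swung to its stop (about 1.6 rad by my estimate), and the bystanders were left alone; the hand-in gave no verdict.

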